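Unclamp a riveted eye plate and show its rivets to the inspection camera

TASK

Turn the three red wing knobs of the holding fixture anticlockwise to their end stops so that all the straps swing clear, and only then lift the riveted eye plate out by its eye and hold it up to the inspection camera: riveted underside square to the lens, centred on the line of sight, about 100 mm in front of the ring light, long edges level so that it sits straight in the picture. Do not touch the camera or its stand or disturb the other things on the bench, and finish still holding the plate steady there, in the gripper.

Things in the scene. Friction and masses are not known exactly. Their poses are not given: they have to be found in the camera images.
- eye_plate: The work, 0.4 kg: plate 60 x 100 x 8 mm (x, y, z), steel on a brass backing, four copper rivets, upright steel eye in the middle. Origin: centre of underside; z to the eye side, y along the length. The eye: flat ring 10 mm thick along y, 32 mm wide, top 46 mm above the underside, gripped by its flat faces. Starts eye-up in the fixture, underside 22 mm above the bench, under three clamp straps.
- eye (a point): Centre of the eye's 14 mm hole, 30 mm above the centre of the plate's underside; axes as the plate's.
- fixture: Blue holding fixture, fixed: base 140 x 220 x 16 mm, two rest rails (tops 22 mm above the bench), eight locating pins (tops 28 mm) round the plate with 1.5 mm play. Origin: on the bench under the plate's centre; x away from the robot, y left, z up. Clamp axes at (0, 76), (0, -76), (56, 0) mm.
- camera_stand: Inspection camera's stand, fixed: base 120 x 110 x 12 mm, two cheeks 102 mm high, 92 mm apart outside, between them a white camera head on a stiff tilt axis 85 mm up, already set. Origin: on the bench under that axis; x away from the robot, z up. The head looks up and towards the robot (its -x side), 14 to 26 degrees from vertical; ring light 68 mm wide.
- lens (a point): The lens point: centre of the front face of the ring light, 45 mm from the tilt axis. z: the line of sight, out of the lens; y: level, parallel to the tilt axis. The best picture is on +z, 100 mm from here.
- clamp_left (a joint): Swing clamp at the fixture's left (+y) end: angle of knob and strap together about a vertical axis, rad. 0: strap points straight in over the plate; grows anticlockwise seen from above; 1.35 is the end stop, strap swung clear of the plate. Starts between 0 and 0.25. Turns with about 0.1 N m, stays where it is left, does not rise.
- clamp_left_grip (a point): Grip point of that clamp's red wing knob (at the fixture's left (+y) end), on its turning axis, 68.5 mm above the bench. The wing: a bar 44 mm long, 12 mm thick, from 49.5 to 75.5 mm above the bench; point x runs along the bar towards the strap's tip, z up. Below it lies the steel strap, 16 mm wide, top 39.5 mm above the bench, tip 37 mm from the axis.
- clamp_right (a joint): Swing clamp at the fixture's right (-y) end: angle of knob and strap together about a vertical axis, rad. 0: strap points straight in over the plate; grows anticlockwise seen from above; 1.35 is the end stop, strap swung clear of the plate. Starts between 0 and 0.25. Turns with about 0.1 N m, stays where it is left, does not rise.
- clamp_right_grip (a point): Grip point of that clamp's red wing knob (at the fixture's right (-y) end), on its turning axis, 68.5 mm above the bench. The wing: a bar 44 mm long, 12 mm thick, from 49.5 to 75.5 mm above the bench; point x runs along the bar towards the strap's tip, z up. Below it lies the steel strap, 16 mm wide, top 39.5 mm above the bench, tip 37 mm from the axis.
- clamp_far (a joint): Swing clamp on the fixture's far (+x) side: angle of knob and strap together about a vertical axis, rad. 0: strap points straight in over the plate; grows anticlockwise seen from above; 1.35 is the end stop, strap swung clear of the plate. Starts between 0 and 0.25. Turns with about 0.1 N m, stays where it is left, does not rise.
- clamp_far_grip (a point): Grip point of that clamp's red wing knob (on the fixture's far (+x) side), on its turning axis, 68.5 mm above the bench. The wing: a bar 44 mm long, 12 mm thick, from 49.5 to 75.5 mm above the bench; point x runs along the bar towards the strap's tip, z up. Below it lies the steel strap, 16 mm wide, top 39.5 mm above the bench, tip 37 mm from the axis.
- rivet_set: Bystander: steel rivet set, a round rod 16 mm thick, 110 mm long, lying along its x; origin under its middle.
- rivet_jar: Bystander: jar 60 mm wide, 75 mm high, orange cap; origin under its centre.
- hammer: Bystander: hammer 280 mm long lying along its x.
- wrench: Bystander: spanner 180 mm long lying along its x.
- screwdriver: Bystander: screwdriver 190 mm long lying along its x.
- work_tray: Bystander: open green tray 200 x 130 x 35 mm; origin under its centre.
- spare_plate: Bystander: a plain steel eye plate of the same shape, not yet riveted to brass, lying in the green tray: not the one wanted.
Not all that is in view belongs to the job. Leave any black, blue or purple look-alike of the eye_plate alone.

How it is judged:
On the way, in this order (a step that is already met when the one before it is completed fails the run):
1. all three clamps at their end stops while the plate still lies in its nest (value of joint each of clamp_left, clamp_right, clamp_far above 1.25 rad and distance of eye_plate from where it was at the start of the episode below 0.008 m), for 0.2 s.
2. the plate lifted clear of the fixture, held by the fingers (z of eye_plate in the frame of fixture above 0.06 m and contact force between the fingers and eye_plate above 1 N), for 0.2 s.
At the end, for the whole second after the job is handed in: Only the gripper holds the plate, still, in the air: its underside's centre 80 to 120 mm from the lens point along the line of sight and within 15 mm of that line, underside facing the lens and length parallel to lens y within 0.17 rad, over 120 mm above the bench; clamps all above 1.2 rad (value of joint each of clamp_left, clamp_right, clamp_far above 1.2 rad and z of eye_plate in the frame of lens between 0.08 and 0.12 m and x of eye_plate in the frame of lens between -0.015 and 0.015 m and y of eye_plate in the frame of lens between -0.015 and 0.015 m and angle between the z axis of eye_plate and the z axis of lens, either way round below 0.17 rad and angle between the y axis of eye_plate and the y axis of lens, either way round below 0.17 rad and z of eye in the frame of lens above 0.1 m and height (world z) of eye_plate above 0.12 m and contact force between the fingers and eye_plate above 2 N and contact force between eye_plate and camera_stand below 0.1 N and contact force between eye_plate and fixture below 0.1 N and linear speed of eye_plate below 0.02 m/s and angular speed of eye_plate below 0.15 rad/s); the arm keeps its last pose, push and grip.
It fails at once if the camera or its stand touched by the robot or the plate (above 1 N) (contact force between any of the arm, the fingers, eye_plate and camera_stand above 1 N).
It fails at once if a bystander moved by more than 25 mm (distance of any of rivet_set, rivet_jar, hammer, wrench, screwdriver, work_tray, spare_plate from where it was at the start of the episode above 0.025 m).
It also fails if it takes over 72 s, if anything falls off the work surface, if the arm or the gripper's body presses on something with over 40 N, if the wrist force passes 120 N, or if a joint passes its speed limit or range.

ROBOT

A 7-joint arm with a two-finger parallel gripper is mounted at the origin on the work surface. World frame = base frame: x ahead of the robot, y to its left, z up, the work surface at z = 0. Lengths are in m, angles in rad, forces in N, time in s.
With the tool pointing down it reaches from about 0.4 to 0.875 m from the base axis. Payload 19.3 kg.
Tool frame: the origin (TCP) lies midway between the tips of the shut fingers; the grasp point (between the pads) lies 19 mm behind it; z points along the fingers, y is the line along which they close (so a half turn about z gives the same grasp; the last joint's range is limited). The gripper opens to 85 mm and grips with 20 to 120 N. Pads are 22 mm wide; open, the fingers measure 114 mm over their backs; the gripper's body (76 mm by 85 mm) begins 54 mm behind the grasp point. The pads swing forward as they close: fully open they stand 13 mm farther back than shut.
Start: joints at [-1.196, 0.521, -0.036, 1.599, 0.021, 1.021, -0.113], TCP at [0.269, 0.564, 0.231] pointing down, gripper open.
Joint ranges: [-2.91, 2.91], [-0.3, 2.13], [-1.5, 1.42], [0.17, 2.43], [-1.26, 4.41], [0.16, 1.93], [-2.52, 2.52]. Speed limits (rad/s): [1.89, 1.89, 2.39, 2.39, 3.01, 3.01, 3.01].

INTERFACE

Orientations are given as [roll, pitch, yaw] about the fixed x, y, z axes, in that order (R = Rz(yaw) Ry(pitch) Rx(roll)).
In Python, from workcell import * gives the robot as it stands. The module is installed in compiled form; this text tells all that it offers.
- The arm moves only by the tool play_rows, never from a script. Its argument "deltas" is a list of rows, each a list of 7 numbers: the shift along the tool's x, y, z in units of 500 mm (1.0 is 500 mm), then the turn, a rotation vector about the tool's x, y, z in units of 120 degrees (1.0 is 120 degrees), then the closure, from 0 (fully open) to 1 (shut). A call has 1 to 10 rows; each row is the pose to reach, as a shift and turn from the pose commanded when the call began, along the tool's axes at that moment; what a row does not reach only later rows make up. A row lasts 1/10 s, in which the tool goes at most 50 mm and 8.59 degrees, less where a joint would pass 70% of its speed; a pose out of reach is approached as far as the arm can. A call with a number of a shift or a turn outside -1 to 1 is refused whole. A call with a gripper value outside its range is refused whole. The fingers move at their own pace and stop on an object; "newtons" is the grip in N (left out, the last holds). Time passes only in rows, so rows that repeat a pose let the fingers close. It gives the time, the measured TCP pose, the force, the opening and the grip force at its end, in the units of the state.
- observe(): the state, without advancing time (a new reading comes with each control period).
- grab_frame(name): name is "side" or "top"; returns the picture (420x560x3 uint8, red, green, blue); there is no depth.
- get_calibration(name): a dict with "fovy" (degrees; the focal length in pixels is half the picture's height over the tangent of half this angle, whatever the lens; pixels are square), "cx", "cy" (the principal point, pixels), "k1" (the pictures are not rectified: a ray, as slopes to the right and down, at radius r is drawn at 1 + k1 r^2 times it, then the intrinsics apply), "xyz" and "rotation" of the camera in the world. Camera axes: x right, y down, z forward; pixel columns grow to the right and rows downward; lengths in m; the calibration is good to about 2 mm. A picture is of the moment at which its call begins. get_calibration takes no time and is no camera call.
- job_done(): hands the job in; it is judged then, once.
The state is a dict: "clock": time; "qpos": joint angles; "qd": joint speeds; "joint_efforts": joint torques, N m; "position": TCP position; "tool_rot": TCP orientation; "force": force on the tool from outside, world axes, zero at the start; "moment": the same for the moment, N m; "grip_width": finger opening in m; "finger_force": force on a finger pad.
Only numpy, scipy, OpenCV 4.12 (cv2) and the standard library are available. Lean on these libraries where they do the work, as an engineer would, in place of code of your own. Each camera call takes 0.05 s, during which the arm holds its last target. There are 200 camera calls.

## Working session

There is one attempt and no reset: what is moved stays moved. The work goes in short steps, Python scripts to look and compute and a tool call to move; the robot and the scene stay as the last step left them, time stands still between calls to the robot, and variables do not carry over. Pictures are saved under pics/ and viewed, at most 10 in all, crops included, and the job is handed in when it is done.

Besides the shell and the picture viewer there is one more tool, called after ">>>" in YAML: its name, and indented under it one key for each argument. play_rows: Moves the arm, as the interface text tells. Its arguments: {"type":"object","properties":{"deltas":{"type":"array"},"newtons":{"type":"number"}},"required":["deltas"]}

```bash
mkdir -p pics
python3 - <<'E'
from workcell import *
import cv2
for n in("side","top"):
    f=grab_frame(n); cv2.imwrite(f"pics/{n}0.png",cv2.resize(f[:,:,::-1],(784,588),interpolation=cv2.INTER_CUBIC)); cv2.imwrite(f"raw_{n}.png",f[:,:,::-1]); print(n,get_calibration(n))
print(observe())
E
```

```text
side {'fovy': 44.19195836163091, 'cx': 287.245235180757, 'cy': 202.89482297611553, 'k1': 0.04281021042507658, 'xyz': array([-0.09526972, -0.98032237,  0.91336138]), 'rotation': array([-2.14962023, -0.01001095, -0.57973826])}
top {'fovy': 51.61961902353796, 'cx': 277.9942831862278, 'cy': 205.77764353621004, 'k1': -0.03177236347538101, 'xyz': array([0.29204659, 0.04533375, 1.38806288]), 'rotation': array([-2.92173936e+00, -2.47221623e-03, -1.58184475e+00])}
{'clock': 0.1, 'qpos': array([-1.19620844,  0.52197537, -0.03633333,  1.5999482 ,  0.02120259,
        1.02107703, -0.11278535]), 'qd': array([-0.00043497, -0.00277716, -0.00043452, -0.00097098,  0.00012441,
        0.00121293,  0.00040538]), 'joint_efforts': array([ 3.74954659e-03, -9.28489923e+01,  1.98412187e+00, -3.70535874e+01,
        1.81770686e-02,  5.50739889e-03, -1.02387894e-04]), 'position': array([0.26881623, 0.56390723, 0.23077115]), 'tool_rot': array([-3.14057213e+00,  6.98717125e-05,  2.69681489e+00]), 'force': array([ 0.39045178, -0.43352258, -0.33855772]), 'moment': array([-0.00739266,  0.03742935,  0.00435171]), 'finger_force': 0.0, 'grip_width': 0.08569947729303112}
```

View pics/top0.png

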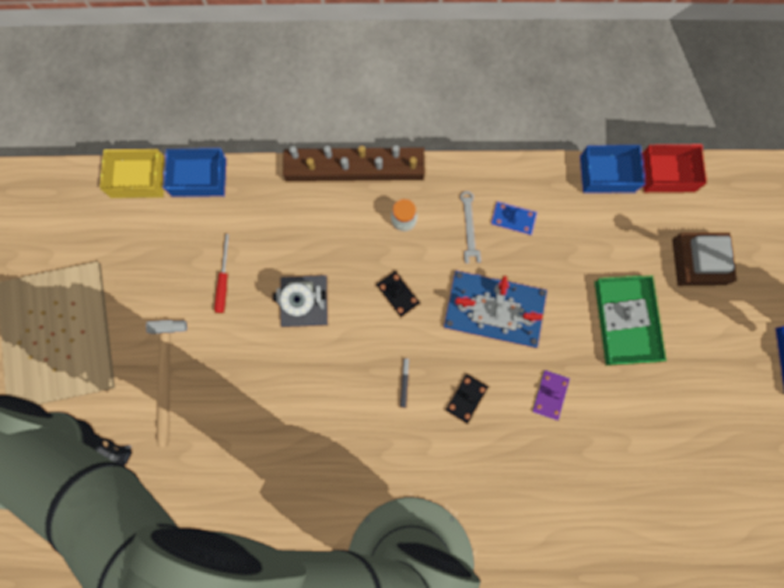

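View pics/side0.png

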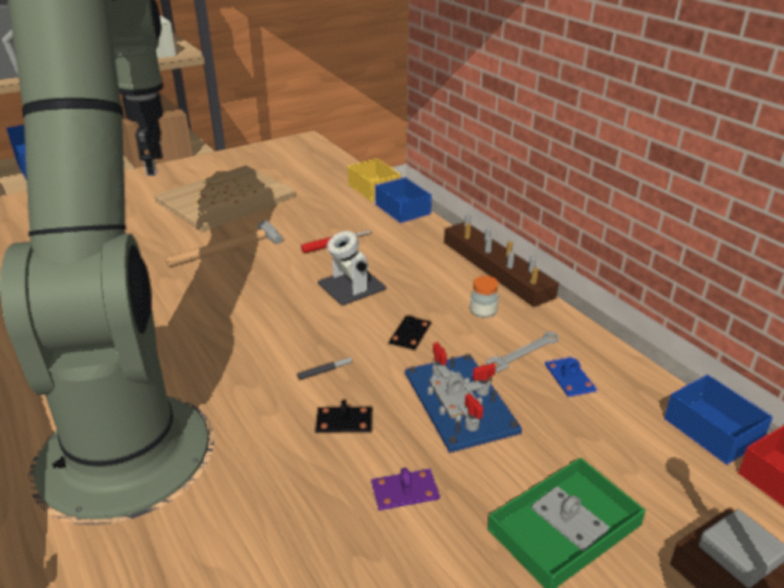

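```bash
cat > h.py <<'E'
import numpy as np, cv2
from scipy.spatial.transform import Rotation as Rn
from scipy.optimize import least_squares
from workcell import *
rpy=lambda a: Rn.from_euler('xyz',a).as_matrix()
C={n:get_calibration(n) for n in("side","top")}
def proj(n,P):
    c=C[n]; p=(np.atleast_2d(P)-c["xyz"])@rpy(c["rotation"]); s=p[:,:2]/p[:,2:]
    s=s*(1+c["k1"]*(s**2).sum(1,keepdims=True)); f=210/np.tan(np.radians(c["fovy"]/2))
    return s*f+[c["cx"],c["cy"]]
def atz(n,uv,z):  # pixels -> world points at height z
    return np.array([least_squares(lambda q:(proj(n,[*q,z])-w).ravel(),[.6,0]).x for w in np.atleast_2d(uv)])
def panel(f,x,y,w,h): return cv2.resize(f[y:y+h,x:x+w],(400,300),interpolation=cv2.INTER_CUBIC)
E
python3 - <<'E'
from h import *
t=cv2.imread("raw_top.png");s=cv2.imread("raw_side.png")
cv2.imwrite("pics/c1.png",np.vstack([np.hstack([panel(t,315,190,80,60),panel(t,185,185,60,45)]),np.hstack([panel(s,280,240,100,75),panel(s,210,155,80,60)])]))
E
```

```text
(no output)
```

View pics/c1.png

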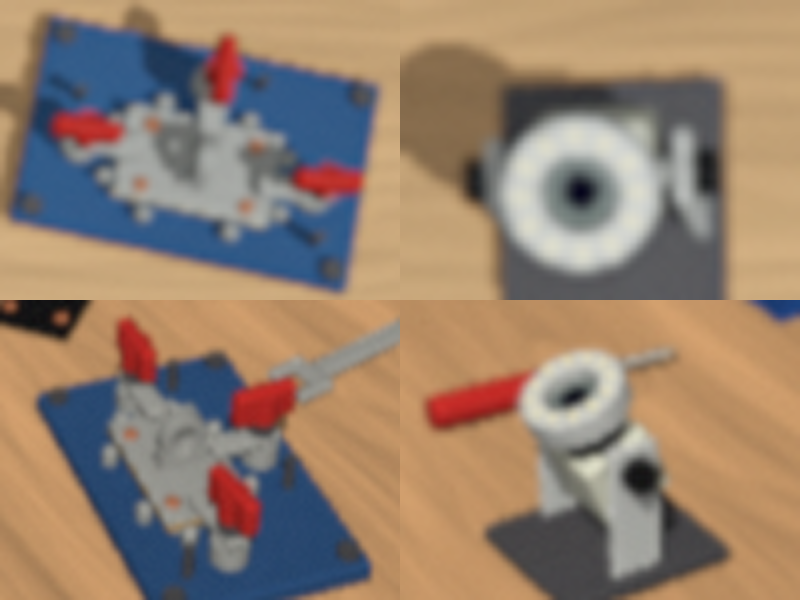

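```bash
cat >> h.py <<'E'
def rz(a): c,s=np.cos(a),np.sin(a); return np.array([[c,-s],[s,c]])
def xf(q,P): P=np.atleast_2d(P).astype(float).copy(); P[:,:2]=P[:,:2]@rz(q[2]).T+q[:2]; return P
def red(n,fn=None):
    f=cv2.imread(fn)[:,:,::-1] if fn else grab_frame(n); f=f.astype(int)
    m=((f[...,0]>120)&(f[...,1]<70)&(f[...,2]<75)).astype(np.uint8)
    k,l,st,ce=cv2.connectedComponentsWithStats(m); return [(ce[i].round(2),st[i,4]) for i in range(1,k) if st[i,4]>12],l
E
python3 - <<'E'
from h import *
cor=np.array([[.07,.11,.016],[.07,-.11,.016],[-.07,-.11,.016],[-.07,.11,.016]])
tt=np.array([[325.4,193.4],[390.6,207],[383.6,248],[317,234]])
ss=np.array([[336.2,253.7],[290,265.5]])
fix=lambda q:np.r_[(proj("top",xf(q,cor))-tt).ravel(),(proj("side",xf(q,cor[[0,3]]))-ss).ravel()]
r=least_squares(fix,[.6,-.1,-.2]);print("fix",r.x,r.fun.round(1))
w=r.x
for nm,p in dict(L=(0,.076),R=(0,-.076),F=(.056,0)).items():
    P=xf(w,[*p,.0625]); print(nm,P,proj("top",P),proj("side",P))
print(red("top","raw_top.png")[0],red("side","raw_side.png")[0])
def lens(q): return xf(q,[-.045*np.sin(q[3]),0,.085+.045*np.cos(q[3])])
bc=np.array([[.06,.055,.012],[.06,-.055,.012]]); b2=np.array([[-.06,.055,.012],[.06,-.055,.012]])
def st(q): return np.r_[(proj("top",lens(q))-[212.35,213.9]).ravel(),(proj("side",lens(q))-[245,174.4]).ravel(),
  .5*(proj("top",xf(q,bc))-[[200.45,198.2],[233.3,197]]).ravel(),.5*(proj("side",xf(q,b2))-[[227.4,201],[275.6,205.6]]).ravel(),(q[3]-.35)]
r=least_squares(st,[.65,.25,0,.35]);print("stand",r.x,lens(r.x),r.fun.round(1))
E
```

```text
fix [ 0.54841199 -0.20892753 -0.22670851] [ 0.3 -0.9  1.5 -0.4  1.6  0.6  0.3  0.  -0.4 -1.4 -1.6 -2.4]
L [[ 0.56549463 -0.13487225  0.0625    ]] [[333.72572071 212.31211552]] [[318.09800921 251.58341744]]
R [[ 0.53132936 -0.2829828   0.0625    ]] [[381.68884397 222.57244375]] [[343.02022107 289.04949938]]
F [[ 0.60297904 -0.22151473  0.0625    ]] [[360.78107956 200.34218443]] [[350.10147001 264.63703625]]
[(array([479.72, 120.13]), np.int32(1047)), (array([157.07, 209.04]), np.int32(174)), (array([359.19, 203.67]), np.int32(43)), (array([331.48, 215.14]), np.int32(56)), (array([379.88, 225.74]), np.int32(50))] [(array([224.25, 175.42]), np.int32(108)), (array([313.77, 252.63]), np.int32(94)), (array([345.12, 265.73]), np.int32(141)), (array([338.2 , 290.03]), np.int32(137)), (array([547.1 , 331.72]), np.int32(1140))]
stand [0.5720805  0.23296571 0.04043498 0.47532313] [[0.55150417 0.23213325 0.12501152]] [ 0.7  0.  -0.8 -1.   0.1 -0.3  0.6 -0.6 -0.7 -0.3  0.4 -0.7  0.1]
```

Run:
```python
from h import *
cor=np.array([[.07,.11,.016],[.07,-.11,.016],[-.07,-.11,.016],[-.07,.11,.016]])
tt=np.array([[325.4,193.4],[390.6,207],[383.6,248],[317,234]])
ss=np.array([[336.2,253.7],[290,265.5]])
K=np.array([[0,.076,.0625],[0,-.076,.0625],[.056,0,.0625]])
kt=np.array([[331.48,215.14],[379.88,225.74],[359.19,203.67]]);ks=np.array([[313.77,252.63],[338.2,290.03],[345.12,265.73]])
rv=np.array([[152,125],[255,147],[140,184],[247,206]])/5+[315,190]
fix=lambda q:np.r_[(proj("top",xf(q,K))-kt).ravel(),(proj("side",xf(q,K))-ks).ravel(),(proj("top",xf(q,[0,0,.03]))-rv.mean(0)).ravel(),(proj("top",xf(q,cor+[q[3],q[4],0]))-tt).ravel(),(proj("side",xf(q,cor[[0,3]]+[q[3],q[4],0]))-ss).ravel()]
r=least_squares(fix,[.55,-.2,-.2,0,0],x_scale=.1,loss="soft_l1");print("fix",r.x,r.fun.round(1))
w=r.x
def lens(q): return xf(q,[-.045*np.sin(q[3]),0,.085+.045*np.cos(q[3])])
bc=np.array([[.06,.055,.012],[.06,-.055,.012]]); b2=np.array([[-.06,.055,.012],[.06,-.055,.012]])
def st(q):
  o=[q[4],q[5],0]; ax=np.array([[0,q[6],.085],[0,-q[6],.085]])
  return np.r_[(proj("top",lens(q))-[212.35,213.9]).ravel(),(proj("side",lens(q))-[245,174.4]).ravel(),
  (proj("top",xf(q,bc+o))-[[200.45,198.2],[233.3,197]]).ravel(),(proj("side",xf(q,b2+o))-[[227.4,201],[275.6,205.6]]).ravel(),
  (proj("top",xf(q,ax))-[[196,212],[231.2,210.5]]).ravel(),(proj("side",xf(q,ax[1:]))-[258,190.4]).ravel()]
r=least_squares(st,[.55,.23,0,.35,0,0,.054],x_scale=.1);print("stand",r.x,lens(r.x),r.fun.round(1))
# pure ring triangulation
print(least_squares(lambda p:np.r_[(proj("top",p)-[212.35,213.9]).ravel(),(proj("side",p)-[245,174.4]).ravel()],[.55,.23,.12]).x)
# ring ellipse normal per view: brightness mask
```

```text
fix [ 0.53742582 -0.20393406 -0.22894473  0.01183908 -0.00181745] [ 0.8  0.6  0.4  0.4  0.2  0.1 -0.1 -0.7 -0.2 -0.5  0.4 -0.6 -0.3 -0.3
  0.2 -1.   1.4 -0.3  1.3  0.7  0.1 -0.1 -0.3 -1.5 -1.6 -2.5]
stand [ 0.56845994  0.23478758  0.03674295  0.39618906  0.0020329  -0.00182154
  0.05374779] [[0.55110591 0.23414966 0.12651423]] [-0.   0.1 -1.2 -1.7  0.3 -0.3  1.1 -0.7 -1.9 -0.4  0.3 -1.1  0.7 -0.1
  0.5 -0.2  0.4 -0.1]
[0.5539006  0.23467605 0.11924386]
```

```bash
cat >> h.py <<'E'
FX=np.array([.53743,-.20393,-.22894])
AX=dict(L=((0,.076),-np.pi/2),R=((0,-.076),np.pi/2),F=((.056,0),np.pi))
from scipy.optimize import minimize
def knob(k,masks,guess=.12):
    p,a0=AX[k]; c0=xf(FX,[*p,0])[0,:2]
    B=np.array([[x,y,z] for x in(-.022,.022) for y in(-.006,.006) for z in(.0495,.0755)])
    def cost(v):
        e=0
        for n,m in masks.items():
            P=proj(n,xf([c0[0]+v[0]*.01,c0[1]+v[1]*.01,FX[2]+a0+v[2]],B))
            o=P.mean(0).astype(int)-30; M=np.zeros((480,480),np.uint8)
            cv2.fillConvexPoly(M,cv2.convexHull((((P-o+.5)*8)).astype(np.int32)),1)
            M=cv2.resize(M.astype(np.float32),(60,60),interpolation=cv2.INTER_AREA)
            e+=abs(M-m[o[1]:o[1]+60,o[0]:o[0]+60]).sum()
        return e
    best=min((minimize(cost,[0,0,g],method="Nelder-Mead",options=dict(initial_simplex=np.array([[0,0,g],[.5,0,g],[0,.5,g],[0,0,g+.15]]))) for g in (guess-.1,guess,guess+.1)),key=lambda r:r.fun)
    return best.x*[10,10,1],best.fun,c0+best.x[:2]*.01
def redmask(f):
    f=f.astype(float); return np.clip((f[...,0]-np.maximum(f[...,1],f[...,2])-30)/60,0,1)
E
python3 - <<'E'
from h import *
ms={n:redmask(cv2.imread(f"raw_{n}.png")[:,:,::-1]) for n in("top","side")}
for k,b in dict(L=0,R=0,F=0).items():
    m2={}
    for n in ms:
        u=proj(n,xf(FX,[*AX[k][0],.0625]))[0]; y,x=np.mgrid[:420,:560]; m2[n]=ms[n]*(np.hypot(x-u[0],y-u[1])<13)
    print(k,knob(k,m2),[m2[n].sum() for n in m2])
E
```

```text
L (array([1.31139074, 2.73095583, 0.01964983]), np.float64(107.15208333333334), array([ 0.55598923, -0.12718207])) [np.float64(65.5), np.float64(190.88333333333333)]
R (array([ 0.285344  ,  0.40267526, -0.00364121]), np.float64(66.64583333333333), array([ 0.5204675, -0.2775443])) [np.float64(67.56666666666668), np.float64(145.31666666666666)]
F (array([ 1.89390809, -1.23766087,  0.13849563]), np.float64(91.47291666666666), array([ 0.59386273, -0.2178766 ])) [np.float64(70.14999999999999), np.float64(186.83333333333331)]
```

>>> play_rows:
  deltas:
    - [0, 0, 0, 0, 0, 0.05, 0.3]
    - [0, 0, -0.06, 0, 0, 0.05, 0.3]

```text
clock: 0.3
position: [0.2682, 0.5626, 0.2581]
tool_rot: [-3.135, 0.001, 2.588]
force: [0.1, -1.6, 0.5]
grip_width: 0.0601
finger_force: 0.0
```

```bash
cat >> h.py <<'E'
def go(pos,R):
    """delta (move units) from commanded~measured pose to target"""
    o=observe(); R0=rpy(o["tool_rot"]); R=R if np.ndim(R)==2 else rpy([np.pi,0,R])
    print("delta",(R0.T@(np.array(pos)-o["position"])/.5).round(3),(Rn.from_matrix(R0.T@R).as_rotvec()/np.radians(120)).round(3),"q",o["qpos"].round(2),"pos",o["position"].round(4),"rpy",o["tool_rot"].round(3),"t",o["clock"])
E
python3 - <<'E'
from h import *
go([.555,-.130,.26],1.44)
E
```

```text
delta [-1.216 -0.877  0.003] [-0.002  0.002  0.548] q [-1.22  0.5  -0.01  1.57  0.    1.08 -0.21] pos [0.2682 0.5626 0.2581] rpy [-3.135e+00  1.000e-03  2.588e+00] t 0.3
```

>>> play_rows:
  deltas:
    - [-0.1, -0.072, 0, 0, 0, 0.055, 0.2]
    - [-0.2, -0.144, 0, 0, 0, 0.11, 0.2]
    - [-0.3, -0.216, 0, 0, 0, 0.165, 0.2]
    - [-0.4, -0.288, 0, 0, 0, 0.22, 0.2]
    - [-0.5, -0.36, 0, 0, 0, 0.27, 0.2]
    - [-0.6, -0.432, 0, 0, 0, 0.32, 0.2]
    - [-0.7, -0.504, 0, 0, 0, 0.37, 0.2]
    - [-0.8, -0.576, 0, 0, 0, 0.42, 0.2]
    - [-0.9, -0.65, 0, 0, 0, 0.48, 0.2]
    - [-1, -0.72, 0, 0, 0, 0.54, 0.2]

```text
clock: 1.3
position: [0.4625, 0.101, 0.2614]
tool_rot: [3.141, -0.0, 1.456]
force: [1.0, 1.7, -0.1]
grip_width: 0.0683
finger_force: 0.0
```

Run:
```python
from h import *
go([.555,-.130,.15],1.44)
```

```text
delta [-0.438  0.237  0.223] [ 0.    -0.     0.008] q [-0.67  0.26  0.4   1.96 -0.12  0.94 -0.32] pos [0.4625 0.101  0.2614] rpy [ 3.141 -0.     1.456] t 1.3
```

>>> play_rows:
  deltas:
    - [-0.09, 0.05, 0.03, 0, 0, 0.008, 0.2]
    - [-0.18, 0.1, 0.07, 0, 0, 0.008, 0.2]
    - [-0.27, 0.15, 0.11, 0, 0, 0.008, 0.2]
    - [-0.36, 0.2, 0.15, 0, 0, 0.008, 0.2]
    - [-0.438, 0.237, 0.19, 0, 0, 0.008, 0.2]
    - [-0.438, 0.237, 0.223, 0, 0, 0.008, 0.2]
    - [-0.438, 0.237, 0.223, 0, 0, 0.008, 0.2]
    - [-0.438, 0.237, 0.223, 0, 0, 0.008, 0.2]

```text
clock: 2.1
position: [0.5556, -0.1276, 0.1494]
tool_rot: [-3.14, 0.0, 1.444]
force: [-0.3, 1.3, 0.7]
grip_width: 0.0684
finger_force: 0.0
```

Run:
```python
from h import *
go([.555,-.130,.050],1.44)
t=grab_frame("top")[:,:,::-1];s=grab_frame("side")[:,:,::-1]
cv2.imwrite("pics/c2.png",np.vstack([np.hstack([panel(t,300,180,120,90),panel(s,280,230,120,90)])]))
```

```text
delta [-0.005 -0.     0.199] [-0.001  0.     0.002] q [-0.15  0.57  0.39  1.84 -0.29  0.79  0.26] pos [ 0.5556 -0.1276  0.1494] rpy [-3.14   0.     1.444] t 2.1
```

View pics/c2.png

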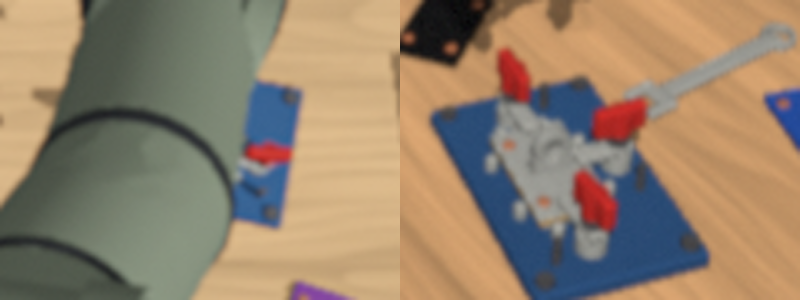

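>>> play_rows:
  deltas:
    - [-0.003, 0, 0.07, 0, 0, 0, 0.2]
    - [-0.003, 0, 0.14, 0, 0, 0, 0.2]
    - [-0.003, 0, 0.199, 0, 0, 0, 0.2]
    - [-0.003, 0, 0.199, 0, 0, 0, 0.4]
    - [-0.003, 0, 0.199, 0, 0, 0, 0.9]
    - [-0.003, 0, 0.199, 0, 0, 0, 0.95]
    - [-0.003, 0, 0.199, 0, 0, 0, 0.95]
    - [-0.003, 0, 0.199, 0, 0, 0, 0.95]
  newtons: 40

```text
clock: 3.0
position: [0.5562, -0.129, 0.0521]
tool_rot: [3.14, -0.001, 1.444]
force: [-6.1, 1.9, 16.5]
grip_width: 0.0113
finger_force: 41.4
```

>>> play_rows:
  deltas:
    - [0, -0.002, -0.003, 0, 0, -0.06, 0.95]
    - [0, -0.002, -0.003, 0, 0, -0.12, 0.95]
    - [0, -0.002, -0.003, 0, 0, -0.18, 0.95]
    - [0, -0.002, -0.003, 0, 0, -0.24, 0.95]
    - [0, -0.002, -0.003, 0, 0, -0.3, 0.95]
    - [0, -0.002, -0.003, 0, 0, -0.36, 0.95]
    - [0, -0.002, -0.003, 0, 0, -0.42, 0.95]
    - [0, -0.002, -0.003, 0, 0, -0.48, 0.95]
    - [0, -0.002, -0.003, 0, 0, -0.54, 0.95]
    - [0, -0.002, -0.003, 0, 0, -0.57, 0.95]

```text
clock: 4.0
position: [0.5544, -0.1296, 0.0524]
tool_rot: [-3.141, 0.0, 2.642]
force: [-0.9, -2.3, -8.7]
grip_width: 0.0113
finger_force: 43.7
```

Run:
```python
from h import *
o=observe(); print(o["force"],o["moment"],o["tool_rot"],o["position"],o["qpos"])
```

```text
[-0.94188825 -2.29858507 -8.72329069] [-0.5386199   0.21744612 -0.0608425 ] [-3.14074076e+00  1.81166942e-04  2.64246886e+00] [ 0.55444534 -0.12963768  0.05235086] [ 0.12895558  0.68290072 -0.00540748  1.87427946  0.00774043  0.58457631
  1.1899775 ]
```

>>> play_rows:
  deltas:
    - [0, 0, 0, 0, 0, -0.015, 0.95]
    - [0, 0, 0, 0, 0, -0.03, 0.95]
    - [0, 0, 0, 0, 0, -0.03, 0.95]

```text
clock: 4.3
position: [0.5545, -0.1297, 0.0523]
tool_rot: [-3.141, 0.0, 2.701]
force: [-5.2, -3.5, -0.7]
grip_width: 0.0111
finger_force: 44.9
```

Run:
```python
from h import *
o=observe(); print(o["force"],o["moment"],o["tool_rot"],o["position"])
```

```text
[-5.19542104 -3.48975252 -0.7308001 ] [-0.89443019  0.96135974 -0.17959061] [-3.14070004e+00  3.84405155e-06  2.70072690e+00] [ 0.55446347 -0.12967977  0.05230188]
```

>>> play_rows:
  deltas:
    - [0, 0, 0, 0, 0, -0.025, 0.2]
    - [0, 0, 0, 0, 0, -0.025, 0.2]
    - [0, 0, 0, 0, 0, -0.025, 0.2]
    - [0, 0, -0.06, 0, 0, -0.025, 0.2]
    - [0, 0, -0.14, 0, 0, 0.04, 0.2]
    - [0, 0, -0.2, 0, 0, 0.1, 0.2]
    - [0, 0, -0.2, 0, 0, 0.17, 0.2]
    - [0, 0, -0.2, 0, 0, 0.24, 0.2]
    - [0, 0, -0.2, 0, 0, 0.31, 0.2]

```text
clock: 5.2
position: [0.5552, -0.1288, 0.1525]
tool_rot: [3.14, 0.0, 2.044]
force: [-0.1, 0.5, 0.0]
grip_width: 0.0685
finger_force: 0.0
```

Run:
```python
from h import *
go([.5202,-.278,.15],1.44)
```

```text
delta [-0.234 -0.198  0.005] [0.001 0.    0.289] q [ 0.01  0.54  0.16  1.83 -0.12  0.78  0.7 ] pos [ 0.5552 -0.1288  0.1525] rpy [3.14  0.    2.044] t 5.2
```

>>> play_rows:
  deltas:
    - [-0.06, -0.05, 0, 0, 0, 0.06, 0.2]
    - [-0.12, -0.1, 0, 0, 0, 0.12, 0.2]
    - [-0.18, -0.15, 0, 0, 0, 0.18, 0.2]
    - [-0.234, -0.198, 0.005, 0, 0, 0.24, 0.2]
    - [-0.234, -0.198, 0.005, 0, 0, 0.289, 0.2]
    - [-0.234, -0.198, 0.005, 0, 0, 0.289, 0.2]

```text
clock: 5.8
position: [0.5211, -0.2791, 0.1494]
tool_rot: [3.141, 0.0, 1.442]
force: [-0.7, 0.3, 0.4]
grip_width: 0.0682
finger_force: 0.0
```

Run:
```python
from h import *
go([.5202,-.278,.05],1.44)
```

```text
delta [ 0.002 -0.002  0.199] [0.    0.    0.001] q [ 0.17  0.59  0.32  1.78 -0.24  0.81  0.48] pos [ 0.5211 -0.2791  0.1494] rpy [3.141 0.    1.442] t 5.8
```

>>> play_rows:
  deltas:
    - [0.001, -0.001, 0.07, 0, 0, 0, 0.2]
    - [0.001, -0.001, 0.14, 0, 0, 0, 0.2]
    - [0.001, -0.001, 0.195, 0, 0, 0, 0.2]
    - [0.001, -0.001, 0.195, 0, 0, 0, 0.4]
    - [0.001, -0.001, 0.195, 0, 0, 0, 0.9]
    - [0.001, -0.001, 0.195, 0, 0, 0, 0.95]
    - [0.001, -0.001, 0.195, 0, 0, 0, 0.95]
    - [0.001, -0.001, 0.195, 0, 0, 0, 0.95]

```text
clock: 6.6
position: [0.5215, -0.2781, 0.0535]
tool_rot: [3.139, 0.0, 1.447]
force: [-1.4, 1.7, 10.4]
grip_width: 0.011
finger_force: 43.3
```

Gripped. I'll turn it as before.

>>> play_rows:
  deltas:
    - [0, -0.001, -0.002, 0, 0, -0.06, 0.95]
    - [0, -0.001, -0.002, 0, 0, -0.12, 0.95]
    - [0, -0.001, -0.002, 0, 0, -0.18, 0.95]
    - [0, -0.001, -0.002, 0, 0, -0.24, 0.95]
    - [0, -0.001, -0.002, 0, 0, -0.3, 0.95]
    - [0, -0.001, -0.002, 0, 0, -0.36, 0.95]
    - [0, -0.001, -0.002, 0, 0, -0.42, 0.95]
    - [0, -0.001, -0.002, 0, 0, -0.48, 0.95]
    - [0, -0.001, -0.002, 0, 0, -0.54, 0.95]
    - [0, -0.001, -0.002, 0, 0, -0.57, 0.95]

```text
clock: 7.6
position: [0.5211, -0.2783, 0.0536]
tool_rot: [3.141, 0.002, 2.645]
force: [4.8, -1.4, -9.0]
grip_width: 0.0111
finger_force: 41.4
```

>>> play_rows:
  deltas:
    - [0, 0, 0, 0, 0, -0.015, 0.95]
    - [0, 0, 0, 0, 0, -0.03, 0.95]
    - [0, 0, 0, 0, 0, -0.03, 0.95]

```text
clock: 7.9
position: [0.5211, -0.2783, 0.0536]
tool_rot: [3.142, 0.002, 2.704]
force: [4.9, -0.9, -8.5]
grip_width: 0.0107
finger_force: 41.7
```

Run:
```python
from h import *
o=observe(); print(o["force"],o["moment"],o["tool_rot"],o["position"],o["qpos"])
```

```text
[ 4.91718368 -0.94790855 -8.49094869] [-0.27883754 -1.14093101 -0.58074078] [3.14156654e+00 2.37428132e-03 2.70381326e+00] [ 0.52114898 -0.27830848  0.05360595] [ 0.44090013  0.7033953  -0.07294087  1.81553348  0.08102639  0.62315853
  1.45251384]
```

>>> play_rows:
  deltas:
    - [0, 0, 0, 0, 0, -0.025, 0.2]
    - [0, 0, 0, 0, 0, -0.025, 0.2]
    - [0, 0, 0, 0, 0, -0.025, 0.2]
    - [0, 0, -0.06, 0, 0, -0.025, 0.2]
    - [0, 0, -0.14, 0, 0, 0.04, 0.2]
    - [0, 0, -0.2, 0, 0, 0.1, 0.2]
    - [0, 0, -0.2, 0, 0, 0.17, 0.2]
    - [0, 0, -0.2, 0, 0, 0.24, 0.2]
    - [0, 0, -0.2, 0, 0, 0.31, 0.2]
    - [0, 0, -0.2, 0, 0, 0.38, 0.2]

```text
clock: 8.9
position: [0.5204, -0.2779, 0.1533]
tool_rot: [3.141, 0.0, 1.9]
force: [-0.3, 0.4, -0.4]
grip_width: 0.0685
finger_force: 0.0
```

Run:
```python
from h import *
go([.5924,-.2163,.15],-.12)
```

```text
delta [0.07  0.176 0.007] [ 0.    -0.     0.964] q [ 0.3   0.56  0.13  1.77 -0.1   0.81  0.81] pos [ 0.5204 -0.2779  0.1533] rpy [3.141 0.    1.9  ] t 8.9
```

>>> play_rows:
  deltas:
    - [0.03, 0.06, 0, 0, 0, 0.07, 0.2]
    - [0.06, 0.12, 0, 0, 0, 0.14, 0.2]
    - [0.07, 0.176, 0, 0, 0, 0.21, 0.2]
    - [0.07, 0.176, 0.007, 0, 0, 0.28, 0.2]
    - [0.07, 0.176, 0.007, 0, 0, 0.35, 0.2]
    - [0.07, 0.176, 0.007, 0, 0, 0.42, 0.2]
    - [0.07, 0.176, 0.007, 0, 0, 0.49, 0.2]
    - [0.07, 0.176, 0.007, 0, 0, 0.56, 0.2]
    - [0.07, 0.176, 0.007, 0, 0, 0.63, 0.2]
    - [0.07, 0.176, 0.007, 0, 0, 0.7, 0.2]

```text
clock: 9.9
position: [0.5919, -0.2156, 0.1498]
tool_rot: [3.141, -0.001, 0.434]
force: [-0.6, -0.1, -0.0]
grip_width: 0.0683
finger_force: 0.0
```

>>> play_rows:
  deltas:
    - [0, 0, 0, 0, 0, 0.07, 0.2]
    - [0, 0, 0, 0, 0, 0.14, 0.2]
    - [0, 0, 0, 0, 0, 0.21, 0.2]
    - [0, 0, 0, 0, 0, 0.264, 0.2]
    - [0, 0, 0, 0, 0, 0.264, 0.2]

```text
clock: 10.4
position: [0.5919, -0.2154, 0.1495]
tool_rot: [3.141, -0.0, -0.114]
force: [-0.3, 0.3, 0.9]
grip_width: 0.0685
finger_force: 0.0
```

Run:
```python
from h import *
go([.5924,-.2163,.052],-.12)
```

```text
delta [0.001 0.002 0.195] [ 0.    -0.     0.003] q [-0.17  0.73  0.67  1.68 -0.54  0.92 -0.97] pos [ 0.5919 -0.2154  0.1495] rpy [ 3.141 -0.    -0.114] t 10.4
```

>>> play_rows:
  deltas:
    - [0.001, 0.002, 0.07, 0, 0, 0, 0.2]
    - [0.001, 0.002, 0.14, 0, 0, 0, 0.2]
    - [0.001, 0.002, 0.195, 0, 0, 0, 0.2]
    - [0.001, 0.002, 0.195, 0, 0, 0, 0.4]
    - [0.001, 0.002, 0.195, 0, 0, 0, 0.9]
    - [0.001, 0.002, 0.195, 0, 0, 0, 0.95]
    - [0.001, 0.002, 0.195, 0, 0, 0, 0.95]
    - [0.001, 0.002, 0.195, 0, 0, 0, 0.95]

```text
clock: 11.2
position: [0.593, -0.2171, 0.0535]
tool_rot: [3.141, -0.002, -0.111]
force: [-1.6, 0.7, 8.8]
grip_width: 0.0113
finger_force: 41.4
```

>>> play_rows:
  deltas:
    - [0, 0, -0.002, 0, 0, -0.06, 0.95]
    - [0, 0, -0.002, 0, 0, -0.12, 0.95]
    - [0, 0, -0.002, 0, 0, -0.18, 0.95]
    - [0, 0, -0.002, 0, 0, -0.24, 0.95]
    - [0, 0, -0.002, 0, 0, -0.3, 0.95]
    - [0, 0, -0.002, 0, 0, -0.36, 0.95]
    - [0, 0, -0.002, 0, 0, -0.42, 0.95]
    - [0, 0, -0.002, 0, 0, -0.48, 0.95]
    - [0, 0, -0.002, 0, 0, -0.54, 0.95]
    - [0, 0, -0.002, 0, 0, -0.57, 0.95]

```text
clock: 12.2
position: [0.593, -0.2173, 0.0536]
tool_rot: [3.139, -0.0, 1.087]
force: [4.6, -2.2, -8.6]
grip_width: 0.0115
finger_force: 39.9
```

>>> play_rows:
  deltas:
    - [0, 0, 0, 0, 0, -0.015, 0.95]
    - [0, 0, 0, 0, 0, -0.03, 0.95]
    - [0, 0, 0, 0, 0, -0.03, 0.95]

```text
clock: 12.5
position: [0.593, -0.2173, 0.0537]
tool_rot: [3.139, -0.0, 1.146]
force: [5.4, -2.4, -8.3]
grip_width: 0.0111
finger_force: 42.2
```

Run:
```python
from h import *
o=observe(); print(o["force"],o["moment"],o["tool_rot"],o["position"],o["qpos"])
```

```text
[ 5.40099536 -2.42012678 -8.25388951] [-0.32953024 -1.10500405 -0.32067513] [ 3.13917889e+00 -1.09962489e-05  1.14593925e+00] [ 0.59302765 -0.21731688  0.05366266] [ 0.09273472  0.7725552   0.25060941  1.71421405 -0.27583378  0.68707355
  0.06419894]
```

>>> play_rows:
  deltas:
    - [0, 0, 0, 0, 0, -0.025, 0.2]
    - [0, 0, 0, 0, 0, -0.025, 0.2]
    - [0, 0, 0, 0, 0, -0.025, 0.2]
    - [0, 0, -0.06, 0, 0, -0.025, 0.2]
    - [0, 0, -0.14, 0, 0, -0.09, 0.2]
    - [0, 0, -0.22, 0, 0, -0.16, 0.2]
    - [0, 0, -0.28, 0, 0, -0.23, 0.3]
    - [0, 0, -0.28, 0, 0, -0.3, 0.3]
    - [0, 0, -0.28, 0, 0, -0.37, 0.4]
    - [0, 0, -0.28, 0, 0, -0.44, 0.4]

```text
clock: 13.5
position: [0.5922, -0.2169, 0.1935]
tool_rot: [3.141, 0.001, 2.071]
force: [0.1, -0.4, -1.2]
grip_width: 0.0512
finger_force: 0.0
```

>>> play_rows:
  deltas:
    - [0, 0.05, 0, 0, 0, -0.07, 0.4]
    - [0, 0.1, 0, 0, 0, -0.14, 0.4]
    - [0, 0.1, 0, 0, 0, -0.21, 0.4]
    - [0, 0.1, 0, 0, 0, -0.28, 0.4]
    - [0, 0.1, 0, 0, 0, -0.35, 0.4]
    - [0, 0.1, 0, 0, 0, -0.4, 0.4]
    - [0, 0.1, 0, 0, 0, -0.4, 0.4]

```text
clock: 14.2
position: [0.636, -0.1933, 0.1931]
tool_rot: [3.142, 0.0, 2.905]
force: [0.5, -0.7, 0.3]
grip_width: 0.0512
finger_force: 0.0
```

Run:
```python
from h import *
go([.538,-.2045,.12],2.915)
t=grab_frame("top")[:,:,::-1];s=grab_frame("side")[:,:,::-1]
cv2.imwrite("raw_side2.png",s)
cv2.imwrite("pics/c3.png",np.vstack([np.hstack([panel(t,300,180,120,90),panel(s,280,230,120,90)])]))
P=xf([.538,-.2045,-.226],[[0,0,.068],[.016,0,.052],[-.016,0,.052],[.03,.05,.03],[-.03,.05,.03],[-.03,-.05,.03]])
print(((proj("side",P)-[280,230])*400/120).round(0)+[400,0])
```

```text
delta [ 0.185 -0.068  0.146] [ 0.     0.    -0.005] q [ 0.3   0.63 -0.15  1.52  0.1   1.01  1.46] pos [ 0.636  -0.1933  0.1931] rpy [3.142 0.    2.905] t 14.2
[[552. 127.]
 [571. 139.]
 [532. 148.]
 [559. 117.]
 [489. 134.]
 [540. 218.]]
```

View pics/c3.png

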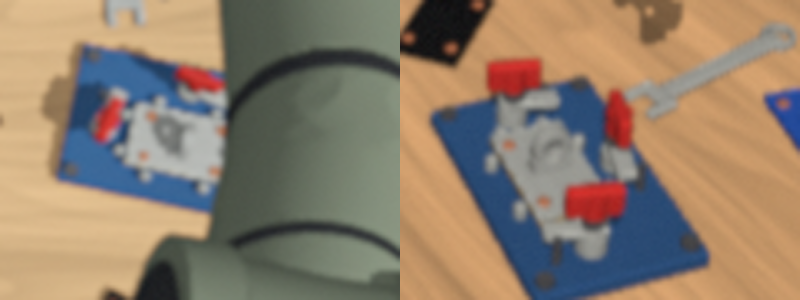

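>>> play_rows:
  deltas:
    - [0.07, -0.026, 0, 0, 0, -0.005, 0.5]
    - [0.14, -0.052, 0.04, 0, 0, -0.005, 0.5]
    - [0.185, -0.068, 0.08, 0, 0, -0.005, 0.5]
    - [0.185, -0.068, 0.12, 0, 0, -0.005, 0.5]
    - [0.185, -0.068, 0.146, 0, 0, -0.005, 0.5]
    - [0.185, -0.068, 0.146, 0, 0, -0.005, 0.5]

```text
clock: 14.9
position: [0.5379, -0.204, 0.1185]
tool_rot: [3.141, -0.002, 2.913]
force: [-0.6, 0.4, 0.9]
grip_width: 0.0429
finger_force: 0.0
```

Run:
```python
from h import *
go([.538,-.2045,.035],2.915)
```

```text
delta [-0.001 -0.001  0.167] [ 0.    -0.001 -0.001] q [ 0.37  0.59 -0.15  1.82  0.12  0.74  1.49] pos [ 0.5379 -0.204   0.1185] rpy [ 3.141e+00 -2.000e-03  2.913e+00] t 14.9
```

>>> play_rows:
  deltas:
    - [0, 0, 0.06, 0, 0, 0, 0.5]
    - [0, 0, 0.12, 0, 0, 0, 0.5]
    - [0, 0, 0.167, 0, 0, 0, 0.5]
    - [0, 0, 0.167, 0, 0, 0, 0.5]
    - [0, 0, 0.167, 0, 0, 0, 0.9]
    - [0, 0, 0.167, 0, 0, 0, 1]
    - [0, 0, 0.167, 0, 0, 0, 1]
    - [0, 0, 0.167, 0, 0, 0, 1]
    - [0, 0, 0.167, 0, 0, 0, 1]
  newtons: 70

```text
clock: 15.8
position: [0.5393, -0.2046, 0.0381]
tool_rot: [-3.141, 0.003, 2.914]
force: [-0.7, 1.2, 6.4]
grip_width: 0.0093
finger_force: 68.4
```

>>> play_rows:
  deltas:
    - [0, 0, -0.02, 0, 0, 0, 1]
    - [0, 0, -0.05, 0, 0, 0, 1]
    - [0, 0, -0.1, 0, 0, 0, 1]
    - [0, 0, -0.16, 0, 0, 0, 1]
    - [0, 0, -0.24, 0, 0, 0, 1]
    - [0, 0, -0.32, 0, 0, 0, 1]
    - [0, 0, -0.4, 0, 0, 0, 1]
    - [0, 0, -0.48, 0, 0, 0, 1]
    - [0, 0, -0.54, 0, 0, 0, 1]
    - [0, 0, -0.54, 0, 0, 0, 1]

```text
clock: 16.8
position: [0.5393, -0.2047, 0.312]
tool_rot: [-3.141, 0.007, 2.914]
force: [0.9, -0.2, -3.5]
grip_width: 0.0088
finger_force: 68.4
```

```bash
cat >> h.py <<'E'
def final(q,d):  # stand pose q=(lens xyz, yaw, tilt), underside distance d; TCP 16 mm above underside
    L,yaw,t=np.array(q[:3]),q[3],q[4]; z=np.array([-np.sin(t)*np.cos(yaw),-np.sin(t)*np.sin(yaw),np.cos(t)])
    y=np.array([-np.sin(yaw),np.cos(yaw),0]); R=np.c_[np.cross(y,-z)*-1,-y*-1,-z]
    ty=y; tx=np.cross(ty,-z); R=np.c_[tx,ty,-z]
    return L+(d+.016)*z,R
E
python3 - <<'E'
from h import *
s=grab_frame("side")[:,:,::-1];t=grab_frame("top")[:,:,::-1];cv2.imwrite("raw_top3.png",t)
cv2.imwrite("pics/c4.png",np.hstack([panel(s,250,140,160,120),panel(t,185,185,60,45)]))
p,R=final([.551,.234,.1265,.037,.39],.20); print(p,R.round(2)); go(p,R)
print((proj("side",observe()["position"])-[250,140])*2.5)
E
```

```text
[0.46893551 0.23096223 0.32628036] [[-0.92 -0.04  0.38]
 [-0.03  1.    0.01]
 [-0.38  0.   -0.92]]
delta [ 0.33   0.817 -0.038] [-0.025 -0.184 -0.124] q [ 0.38  0.37 -0.17  1.63  0.07  1.14  1.54] pos [ 0.5379 -0.2043  0.3075] rpy [-3.141e+00  2.000e-03  2.914e+00] t 16.9
[[202.47894202 116.29501738]]
```

View pics/c4.png

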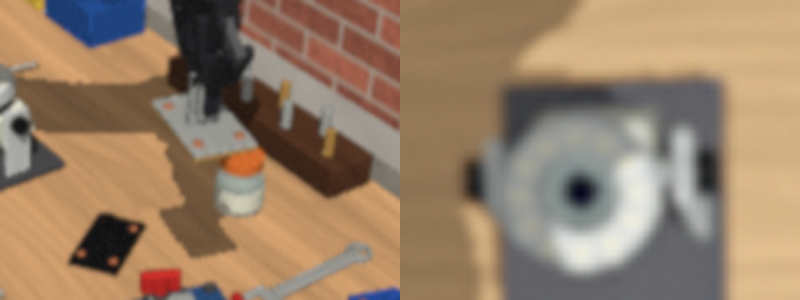

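Run:
```python
from h import *
l=atz("top",[212.35,213.8],.1265)[0]; a=atz("top",[[196,212],[231.2,210.5]],.085); m=a.mean(0); print(l,a,m,(m-l), np.arcsin(np.clip((m-l)[0]/.045,-1,1)))
f=cv2.imread("raw_top.png").astype(int)[185:230,185:245]; w=(f.min(2)>150).astype(np.uint8)
k,L,st,ce=cv2.connectedComponentsWithStats(w); i=1+st[1:,4].argmax(); c=max(cv2.findContours((L==i).astype(np.uint8),0,2)[0],key=len); print(np.array(cv2.fitEllipse(c)[0])+185,cv2.fitEllipse(c)[1], np.array(cv2.minEnclosingCircle(c)[0])+185)
```

```text
[0.55157636 0.23405118] [[0.56626848 0.29059074]
 [0.56984651 0.18260888]] [0.5680575  0.23659981] [0.01648113 0.00254863] 0.37497300885416524
[211.89852524 213.18849945] (22.640968322753906, 23.873756408691406) [212.44444466 212.55555534]
```

>>> play_rows:
  deltas:
    - [0.04, 0.09, -0.01, -0.003, -0.02, -0.014, 1]
    - [0.08, 0.18, -0.02, -0.006, -0.05, -0.03, 1]
    - [0.12, 0.27, -0.04, -0.009, -0.07, -0.045, 1]
    - [0.15, 0.36, -0.04, -0.012, -0.09, -0.06, 1]
    - [0.19, 0.45, -0.04, -0.015, -0.11, -0.075, 1]
    - [0.22, 0.54, -0.04, -0.018, -0.13, -0.09, 1]
    - [0.26, 0.63, -0.04, -0.021, -0.15, -0.1, 1]
    - [0.29, 0.72, -0.04, -0.024, -0.17, -0.11, 1]
    - [0.32, 0.79, -0.04, -0.025, -0.184, -0.124, 1]
    - [0.33, 0.817, -0.04, -0.025, -0.184, -0.124, 1]

```text
clock: 17.9
position: [0.4671, 0.2342, 0.3254]
tool_rot: [3.141, 0.387, -3.1]
force: [0.7, -1.4, -3.5]
grip_width: 0.0084
finger_force: 68.9
```

Run:
```python
from h import *
p,R=final([.551,.234,.1265,.037,.39],.12); go(p,R)
```

```text
delta [-0.004 -0.007  0.16 ] [ 0.001 -0.001  0.002] q [-0.25  0.12 -0.52  2.    0.45  0.78  0.57] pos [0.4671 0.2342 0.3254] rpy [ 3.141  0.387 -3.1  ] t 17.9
```

Run:
```python
from h import *
p,R=final([.552,.2345,.127,.035,.385],.10); go(p,R)
```

```text
delta [-0.008 -0.006  0.2  ] [0.002 0.001 0.003] q [-0.25  0.12 -0.52  2.    0.45  0.78  0.57] pos [0.4671 0.2342 0.3254] rpy [ 3.141  0.387 -3.1  ] t 17.9
```

>>> play_rows:
  deltas:
    - [-0.004, -0.003, 0.04, 0.002, 0.001, 0.003, 1]
    - [-0.008, -0.006, 0.08, 0.002, 0.001, 0.003, 1]
    - [-0.008, -0.006, 0.12, 0.002, 0.001, 0.003, 1]
    - [-0.008, -0.006, 0.15, 0.002, 0.001, 0.003, 1]
    - [-0.008, -0.006, 0.18, 0.002, 0.001, 0.003, 1]
    - [-0.008, -0.006, 0.2, 0.002, 0.001, 0.003, 1]
    - [-0.008, -0.006, 0.2, 0.002, 0.001, 0.003, 1]
    - [-0.008, -0.006, 0.2, 0.002, 0.001, 0.003, 1]

```text
clock: 18.7
position: [0.5107, 0.2294, 0.2353]
tool_rot: [-3.141, 0.385, -3.112]
force: [-0.1, -0.4, -3.2]
grip_width: 0.0091
finger_force: 68.8
```

Run:
```python
from h import *
q=[.552,.2345,.127,.035,.385]
p,R=final(q,.10); go(p,R)
s=grab_frame("side")[:,:,::-1].copy();t=grab_frame("top")[:,:,::-1].copy()
# draw expected plate corners (underside/top) for the target pose
o=observe(); Rt=rpy(o["tool_rot"]); c=o["position"]+Rt[:,2]*.016
Q=[c+Rt[:,0]*a*.03+Rt[:,1]*b*.05-Rt[:,2]*.008 for a,b in((1,1),(1,-1),(-1,-1),(-1,1))]
a=panel(s,200,110,100,75);b=panel(t,165,175,100,75)
for im,n,off in((a,"side",(200,110)),(b,"top",(165,175))):
    for P in Q+[q[:3]]: cv2.circle(im,tuple(((proj(n,P)[0]+.5-off)*4).astype(int)),3,(255,0,255),1)
cv2.imwrite("pics/c5.png",np.hstack([a,b]))
```

```text
delta [ 0.004  0.007 -0.   ] [-0.001  0.    -0.003] q [-0.29  0.3  -0.45  2.05  0.66  0.62  0.39] pos [0.5107 0.2294 0.2353] rpy [-3.141  0.385 -3.112] t 18.7
```

View pics/c5.png

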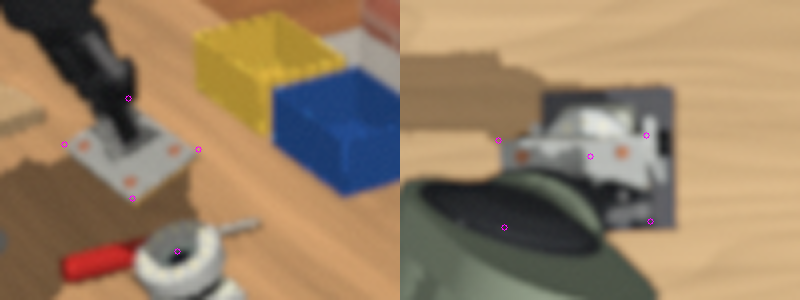

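>>> play_rows:
  deltas:
    - [0.003, 0.004, 0, 0, 0, 0, 1]
    - [0.003, 0.004, 0, 0, 0, 0, 1]
    - [0.003, 0.004, 0, 0, 0, 0, 1]
    - [0.003, 0.004, 0, 0, 0, 0, 1]
    - [0.003, 0.004, 0, 0, 0, 0, 1]
    - [0.003, 0.004, 0, 0, 0, 0, 1]
    - [0.003, 0.004, 0, 0, 0, 0, 1]
    - [0.003, 0.004, 0, 0, 0, 0, 1]

```text
clock: 19.6
position: [0.5095, 0.2314, 0.2347]
tool_rot: [-3.141, 0.386, -3.113]
force: [0.0, 0.5, -3.0]
grip_width: 0.009
finger_force: 68.8
```

Run:
```python
from h import *
p,R=final([.552,.2345,.127,.035,.385],.10); go(p,R)
print(abs(observe()["qd"]).max(), job_done())
```

```text
delta [ 0.002  0.003 -0.001] [-0.001  0.    -0.003] q [-0.3   0.3  -0.44  2.05  0.66  0.62  0.39] pos [0.5095 0.2314 0.2347] rpy [-3.141  0.386 -3.113] t 19.6
the job is handed in; nothing more can be done
0.0013357915359548287 None
```

I turned all three clamps to their end stops, lifted the plate out by its eye, and handed the job in at 19.6 s with the plate still held about 100 mm in front of the lens; I estimated the camera tilt at 22° from the pictures, and no verdict came back.

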